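# Set the piston stroke against a hung gauge

## Task

Hang the flat steel stroke gauge (a disc with a tail) by its eye on the upright peg of the piston stand, lying flat on the peg's shoulder and let go. Then pull the piston rod by its knob straight up, partway out of its snug barrel and without forcing it sideways, until the collar on the rod is level with the hung gauge, and finish while still holding the rod there by the gripper alone. Leave the petri dish, the small vial and the timer where they are.

Things in the scene. Friction and masses are not known exactly. Their poses are not given: they have to be found in the camera images.
- stand: piston stand, fixed: grey base plate 180 x 100 x 16 mm with an aluminium barrel (44 mm across at its dark top ring, top face 85 mm above the worktop) and a low dark boss that clamps the peg. Origin on the worktop between the two; z up; the barrel stands 45 mm along +x, the peg 45 mm along -x. A small black clamp screw points along +y from the boss, below 50 mm height
- bore_mouth (a point): centre of the barrel's open top, at its top face; the bore is vertical, 15.5 mm in diameter and 69 mm deep
- peg: plain steel upright peg of the stand, fixed; its height differs from run to run (shoulder 112 to 128 mm above the worktop). Origin at the centre of the shoulder's top face; above it a pin 10 mm in diameter and 25 mm tall with a tapered tip; the shoulder is 34 mm in diameter, the post below it 17 mm
- gauge: stroke gauge, loose: flat piece of 8 mm steel, a round disc 48 mm across with a 16 mm through hole (its eye) and a straight narrow tail 12 mm wide with a rounded end; 92 mm long overall; lies flat on the worktop; about 0.12 kg, balanced within 10 mm of the eye's centre. Origin under the centre of the eye; the tail runs along -x to 68 mm from the origin; z up across its thickness
- gauge_eye (a point): centre of the gauge's eye hole, at half its thickness
- gauge_grip (a point): middle of the gauge's tail, 45 mm from the eye's centre, at half thickness: grip here across the 12 mm width
- rod: piston rod, loose in the barrel, fully home at the start: steel shaft 14 mm across, 66 mm long below a collar 26 mm across and 8 mm thick that rests on the barrel's top face; above it a neck 12 mm across (10 mm visible) and a black cylindrical knob 24 mm across, 28 mm tall; about 0.2 kg. Origin at its lower end, z up along the rod. Drawn out, it drops back unless held
- rod_collar (a point): centre of the rod's collar (half its thickness). Level with the hung gauge means 4 mm above the peg's origin, 27 to 43 mm above where it starts
- rod_knob (a point): centre of the rod's black knob, 28 mm above the centre of the collar; its top is 14 mm higher
- petri_dish: clear petri dish, 61 mm across, 16 mm tall, loose; a bystander. Origin under its centre
- control_vial: small capped vial, 24 mm across, 48 mm tall, loose; a bystander. Origin under its centre
- timer: white digital timer standing on its edge, 24 x 72 x 60 mm, loose; a bystander. Origin under its centre
There are look-alikes about, which are no part of the job. Leave any green look-alike of the rod alone. Several things have the shape of the gauge; the one meant has the colours described above.

How it is judged:
By the outcome, as a careful person would: the job done as asked, in the order asked, and still so for the second after the job is handed in, while the arm keeps its last pose, push and grip.
It also fails if it takes over 45 s, if anything falls off the work surface, if the arm or the gripper's body presses on something with over 40 N, if the wrist force passes 120 N, or if a joint passes its speed limit or range.

## Robot

A 6-joint arm with a two-finger parallel gripper is mounted at the origin on a cart in front of the work surface, level with it; the furniture and walls round the work are solid. World frame = base frame: x ahead of the robot, y to its left, z up, the work surface at z = 0. Lengths are in m, angles in rad, forces in N, time in s.
With the tool pointing down it reaches from about 0.35 to 0.95 m from the base axis. Payload 17.4 kg.
Tool frame: the origin (TCP) lies on the centre line of the jaws, within the pads' length; the fingertips stand 14 mm ahead of it and the grasp point (between the pads) lies 5 mm behind it; z points along the fingers, y is the line along which they close (so a half turn about z gives the same grasp; the last joint's range is limited). The gripper opens to 93 mm and grips with 3 to 60 N. Pads are 15 mm wide; open, the fingers measure 128 mm over their backs; the gripper's body (75 mm by 188 mm) begins 65 mm behind the grasp point.
Start: joints at [1.209, 0.116, 1.442, -0, 1.584, -0.038], TCP at [0.215, 0.64, 0.233] pointing down, gripper open.
Joint ranges: [-2.83, 2.83], [-0.83, 2.19], [0.07, 2.5], [-1.14, 4.28], [0.01, 3], [-2.97, 2.97]. Speed limits (rad/s): [1.89, 1.89, 2.22, 3.14, 3.14, 3.14].

## Interface

Orientations are given as [roll, pitch, yaw] about the fixed x, y, z axes, in that order (R = Rz(yaw) Ry(pitch) Rx(roll)).
In Python, from plant import ctrl, imaging gives the robot as it stands.
- The arm moves only by the shell command python3 -m handwheel 'ROWS' [FORCE]. ROWS is JSON, a list of rows, each an object with "xyz": the shift along the tool's x, y, z in cm, a list of three; "angular": the turn, a rotation vector about the tool's x, y, z in rad, a list of three; "fingers": the finger opening in cm, from 0 to 9.3. In form: [{"xyz": [x, y, z], "angular": [ax, ay, az], "fingers": fingers}, ...]. A call has 1 to 20 rows; each row shifts and turns the commanded pose from where the row before left it, along the tool's axes as they then stand; what a row does not reach is not made up. A row lasts 1/8 s, in which the tool goes at most 62.5 mm and 10.7 degrees, less where a joint would pass 70% of its speed; a pose out of reach is approached as far as the arm can. A call is refused whole if a number of a shift passes 6.25 or a number of a turn 0.188, either way. A call with a gripper value outside its range is refused whole. The fingers move at their own pace and stop on an object; FORCE is the grip in N (left out, the last holds). Time passes only in rows, so rows that do not move let the fingers close. It gives the time, the measured TCP pose, the force, the opening and the grip force at its end, in the units of the state.
- ctrl.get_state(): the state, without advancing time (a new reading comes with each control period).
- imaging.capture(name): name is "scene" or "top" or "wrist"; returns (picture, depth): 400x640x3 uint8, blue, green, red; 400x640 float32, m along the optical axis (not along the pixel's ray), 0 where there is no reading.
- imaging.calibration(name): a dict with "intrinsics" (3x3 intrinsics, pixels), "camera_from_world" (4x4, takes a point from world to camera coordinates); the wrist camera has in their place "hand_eye" (4x4, takes a point from camera to tool coordinates, whose origin is the TCP and whose axes are the flange's). Camera axes: x right, y up, looking along -z (the intrinsics and any distortion apply to the point x, -y, -z); pixel columns grow to the right and rows downward; lengths in m; the calibration is good to about 2 mm. A picture is of the moment at which its call begins: read the wrist's pose just before it. calibration takes no time and is no camera call.
- ctrl.sign_off(): hands the job in; it is judged then, once.
Trained networks look in the newest picture that a camera, given by its name, has taken for a name from the list of things; names that differ only in an ending like _2 or _b are one class to them, and where a whole thing is asked for, a point or a joint stands for the part that bears it (a point fixed in the world has none). Each returns a list of dicts, best first, with "p" (0 to 1); they miss things now and then, are a little off and sometimes report something else, mostly with a low value. They report only what shows in the picture. A call takes as long as a camera call. They do not tell look-alikes from the thing itself.
- imaging.boxes_of(camera, thing): "position" ([x, y, z] in m, in world coordinates, good to about 4 mm: the middle of the surface that is visible of it).
- imaging.cut_out(camera, thing): "region" (400x640 bool, what is visible of it).
- imaging.tip_of(camera, thing): "position" ([x, y, z] in m, in world coordinates, good to about 4 mm: a listed point, or the origin of a listed thing).
The state is a dict: "time_s": time; "qpos": joint angles; "qd": joint speeds; "tau": joint torques, N m; "tool_pos": TCP position; "tool_rot": TCP orientation; "wrist_force": force on the tool from outside, world axes, zero at the start; "ft_torque": the same for the moment, N m; "finger_gap": finger opening in m; "gripper_force": force on a finger pad.
Only numpy, scipy, OpenCV 4.12 (cv2) and the standard library are available. Lean on these libraries where they do the work, as an engineer would, in place of code of your own. Each camera call takes 0.05 s, during which the arm holds its last target. There are 200 camera calls.

## Working session

There is one attempt and no reset: what is moved stays moved. The work goes in short steps, Python scripts to look and compute and a shell command to move; the robot and the scene stay as the last step left them, time stands still between calls to the robot, and variables do not carry over. Pictures are saved under pics/ and viewed, at most 10 in all, crops included, and the job is handed in when it is done.

```bash
ls; mkdir -p pics
cat > h.py <<'E'
import numpy as np, cv2
from plant import ctrl, imaging
from scipy.spatial.transform import Rotation as R
def toolT(s=None):
    s=s or ctrl.get_state(); T=np.eye(4); T[:3,:3]=R.from_euler('xyz',s['tool_rot']).as_matrix(); T[:3,3]=s['tool_pos']; return T
def w2c(name,T=None):
    c=imaging.calibration(name)
    if name=='wrist': return np.linalg.inv((toolT() if T is None else T)@np.array(c['hand_eye'])),np.array(c['intrinsics'])
    return np.array(c['camera_from_world']),np.array(c['intrinsics'])
def unproj(name,depth,T=None):
    """world xyz for each pixel"""
    M,K=w2c(name,T); v,u=np.mgrid[:400,:640]
    d=depth; P=np.stack([(u-K[0,2])/K[0,0]*d,-(v-K[1,2])/K[1,1]*d,-d],-1)
    I=np.linalg.inv(M); return P@I[:3,:3].T+I[:3,3]
def ray(name,u,v,z,T=None):
    "pixel to the plane at height z"
    M,K=w2c(name,T); I=np.linalg.inv(M); d=I[:3,:3]@np.array([(u-K[0,2])/K[0,0],-(v-K[1,2])/K[1,1],-1]); o=I[:3,3]
    return o+d*(z-o[2])/d[2]
def proj(name,p,T=None):
    M,K=w2c(name,T); q=M[:3,:3]@np.array(p)+M[:3,3]; return K[0,0]*q[0]/-q[2]+K[0,2], K[1,2]-K[1,1]*q[1]/q[2]*-1*-1 if 0 else K[1,2]+K[1,1]*(-q[1])/-q[2]
E
python3 - <<'E'
from h import *
np.set_printoptions(precision=4,suppress=True)
for n in ['scene','top','wrist']:
    p,d=imaging.capture(n); cv2.imwrite(f'pics/{n}0.png',p); np.save(f'{n}0.npy',d)
    print(n,{k:np.array(v).tolist() if 'int' in k else v for k,v in imaging.calibration(n).items() if k not in('camera_from_world','hand_eye')})
    for t in ['gauge','rod','stand','peg','petri_dish','control_vial','timer']:
        print(t,[(round(r['p'],2),np.round(r['position'],3).tolist(),[round(x) for x in proj(n,r['position'])]) for r in imaging.boxes_of(n,t)])
print(np.array(imaging.calibration('wrist')['hand_eye']),ctrl.get_state())
E
```

```text
pics
scene {'intrinsics': [[420.7498579751134, 0.0, 329.3472296277542], [0.0, 420.7498579751134, 198.94257897898964], [0.0, 0.0, 1.0]]}
gauge [(0.63, [0.532, -0.206, 0.01], [395, 283]), (0.6, [0.558, -0.066, 0.009], [348, 242])]
rod [(0.51, [0.716, 0.175, 0.071], [315, 145]), (0.5, [0.593, 0.149, 0.115], [287, 158])]
stand [(0.81, [0.558, 0.136, 0.014], [283, 200])]
peg [(0.6, [0.503, 0.139, 0.116], [261, 178]), (0.58, [0.558, 0.134, 0.021], [284, 198])]
petri_dish [(0.88, [0.41, -0.002, 0.016], [279, 265])]
control_vial [(0.66, [0.693, 0.013, 0.029], [358, 189])]
timer [(0.88, [0.679, -0.134, 0.034], [407, 218])]
top {'intrinsics': [[374.81439095274715, 0.0, 318.6246736366542], [0.0, 374.81439095274715, 203.42968269830746], [0.0, 0.0, 1.0]]}
gauge [(0.75, [0.535, -0.196, 0.01], [384, 215]), (0.71, [0.509, 0.14, 0.12], [242, 219])]
rod [(0.56, [0.714, 0.178, 0.106], [231, 129]), (0.34, [0.535, -0.199, 0.009], [385, 215])]
stand [(0.67, [0.563, 0.141, 0.015], [250, 200])]
peg [(0.51, [0.509, 0.138, 0.116], [243, 219])]
petri_dish [(0.8, [0.408, -0.001, 0.016], [305, 264]), (0.48, [0.6
[... 262 characters left out ...]
1.0]]}
gauge []
rod []
stand []
peg []
petri_dish []
control_vial []
timer []
[[-0.0006  0.9564  0.292   0.081 ]
 [ 1.      0.0006  0.0003 -0.0002]
 [ 0.0001  0.292  -0.9564 -0.1522]
 [ 0.      0.      0.      1.    ]] {'time_s': 1.2, 'qpos': array([ 1.2092,  0.116 ,  1.4416,  0.    ,  1.584 , -0.0378]), 'qd': array([ 0.0001,  0.0001,  0.0009,  0.0009, -0.    ,  0.0007]), 'tau': array([  0.0042, -72.104 , -62.2751,   0.0782,   0.0184,   0.    ]), 'tool_pos': array([0.2148, 0.6399, 0.2326]), 'tool_rot': array([-3.1415, -0.    ,  2.8178]), 'wrist_force': array([ 0.4029, -0.0938,  0.338 ]), 'ft_torque': array([-0.021 ,  0.015 , -0.0152]), 'gripper_force': 0.0, 'finger_gap': 0.09313423258588734}
```

View pics/scene0.png

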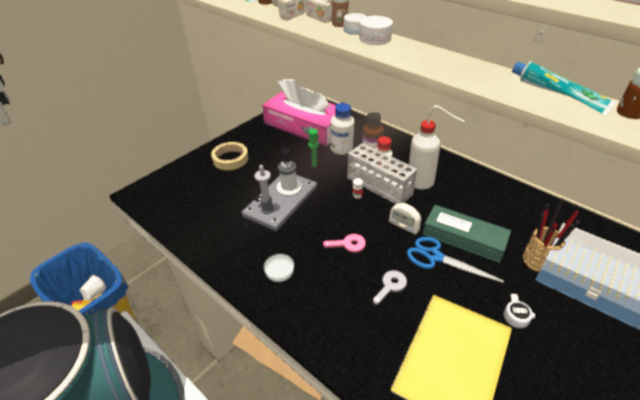

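View pics/top0.png

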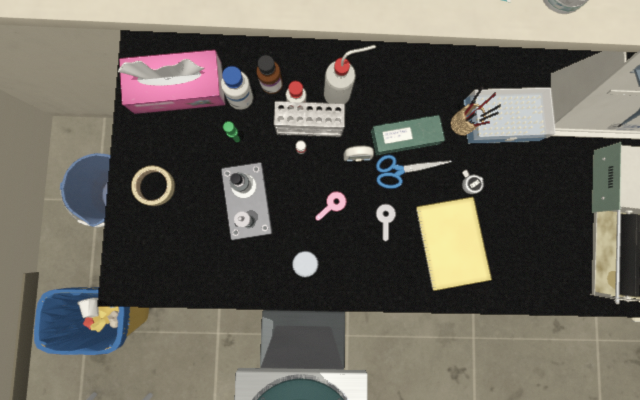

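Candidates: grey/steel gauge at top (386,213) / scene (391,287); pink look-alike at top (336,203) / scene (348,243); stopwatch top (473,183) isn't gauge-shaped enough. The steel-grey one is my choice. The rod is the black knob at top (240,180); the green look-alike at (231,130) stays untouched. I'll move the wrist to viewpoint A beside the stand.

```bash
python3 -m handwheel '[{"xyz":[0,0,0],"angular":[0,0,-0.162],"fingers":9.3},{"xyz":[0,0,0],"angular":[0,0,-0.162],"fingers":9.3},{"xyz":[-2.85,-3.9,-0.4],"angular":[0,0,0],"fingers":9.3},{"xyz":[-2.85,-3.9,-0.4],"angular":[0,0,0],"fingers":9.3},{"xyz":[-2.85,-3.9,-0.4],"angular":[0,0,0],"fingers":9.3},{"xyz":[-2.85,-3.9,-0.4],"angular":[0,0,0],"fingers":9.3},{"xyz":[-2.85,-3.9,-0.4],"angular":[0,0,0],"fingers":9.3},{"xyz":[-2.85,-3.9,-0.4],"angular":[0,0,0],"fingers":9.3},{"xyz":[-2.85,-3.9,-0.4],"angular":[0,0,0],"fingers":9.3},{"xyz":[-2.85,-3.9,-0.4],"angular":[0,0,0],"fingers":9.3},{"xyz":[-2.85,-3.9,-0.4],"angular":[0,0,0],"fingers":9.3},{"xyz":[-2.85,-3.9,-0.4],"angular":[0,0,0],"fingers":9.3},{"xyz":[0,0,0],"angular":[0,0,0],"fingers":9.3},{"xyz":[0,0,0],"angular":[0,0,0],"fingers":9.3}]'
cat > look.py <<'E'
from h import *
import sys
np.set_printoptions(precision=4,suppress=True)
n=sys.argv[1]; T=toolT(); print(T[:3,3], ctrl.get_state()['tool_rot'])
p,d=imaging.capture('wrist'); cv2.imwrite(f'pics/w{n}.png',p); np.savez(f'w{n}.npz',d=d,T=T,p=p)
for t in sys.argv[2:]:
    print(t,[(round(r['p'],2),np.round(r['position'],4).tolist(),[round(x) for x in proj('wrist',r['position'],T)]) for r in imaging.tip_of('wrist',t)])
E
python3 look.py A peg bore_mouth rod_collar rod_knob
```

```text
time_s: 2.95
tool_pos: [0.4997, 0.2502, 0.2726]
tool_rot: [3.141, -0.0, 3.141]
wrist_force: [0.3, 0.1, 1.4]
finger_gap: 0.093
gripper_force: 0.0
[0.4997 0.2502 0.2726] [ 3.1414 -0.0001  3.1414]
peg [(0.76, [0.5073, 0.1432, 0.1253], [199, 203])]
bore_mouth [(0.62, [0.5936, 0.1572, 0.0866], [233, 272])]
rod_collar [(0.97, [0.5947, 0.1562, 0.0869], [232, 273]), (0.75, [0.7195, 0.1831, 0.0709], [265, 361])]
rod_knob [(0.66, [0.5992, 0.1575, 0.1138], [227, 290]), (0.57, [0.7161, 0.1833, 0.1028], [261, 379])]
```

```bash
python3 -m handwheel '[{"xyz":[0,-5.5,0],"angular":[0,0,0],"fingers":9.3},{"xyz":[0,-5.5,0],"angular":[0,0,0],"fingers":9.3},{"xyz":[0,-5.5,0],"angular":[0,0,0],"fingers":9.3},{"xyz":[0,-5.5,0],"angular":[0,0,0],"fingers":9.3},{"xyz":[0,0,0],"angular":[0,0,0],"fingers":9.3},{"xyz":[0,0,0],"angular":[0,0,0],"fingers":9.3}]'
python3 look.py B peg bore_mouth rod_collar rod_knob gauge gauge_eye gauge_grip
python3 - <<'E'
import cv2,numpy as np
a=cv2.imread('pics/wA.png');b=cv2.imread('pics/wB.png')
c=lambda i,x,y,w,h,s:cv2.resize(i[y:y+h,x:x+w],None,fx=s,fy=s)
cv2.imwrite('pics/AB.png',np.hstack([c(a,130,100,200,300,2),c(b,420,100,200,300,2)]))
E
```

```text
time_s: 3.95
tool_pos: [0.4999, 0.0305, 0.2727]
tool_rot: [3.141, 0.0, -3.141]
wrist_force: [0.7, 0.4, 0.2]
finger_gap: 0.0928
gripper_force: 0.0
[0.4999 0.0305 0.2727] [ 3.1414  0.0001 -3.1415]
peg [(0.93, [0.5073, 0.1419, 0.1221], [448, 202]), (0.72, [0.4071, 0.0002, 0.0022], [295, 86])]
bore_mouth [(0.34, [0.5483, 0.1485, -0.0004], [416, 206])]
rod_collar [(0.63, [0.7176, 0.1834, 0.0669], [449, 357])]
rod_knob [(0.59, [0.7164, 0.1856, 0.1036], [462, 379])]
gauge [(0.81, [0.5372, -0.2028, -0.002], [133, 197])]
gauge_eye [(0.92, [0.5667, -0.0773, 0.0041], [235, 221]), (0.75, [0.5409, -0.2013, 0.0054], [132, 202])]
gauge_grip [(0.8, [0.4939, -0.2004, 0.0032], [128, 163]), (0.6, [0.5353, -0.0412, 0.0037], [263, 197])]
```

View pics/wB.png

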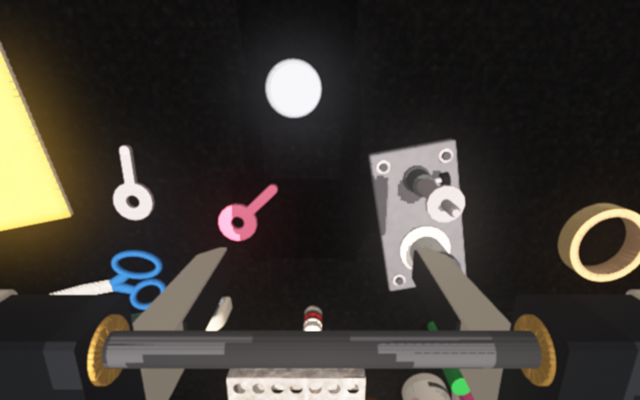

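View pics/AB.png

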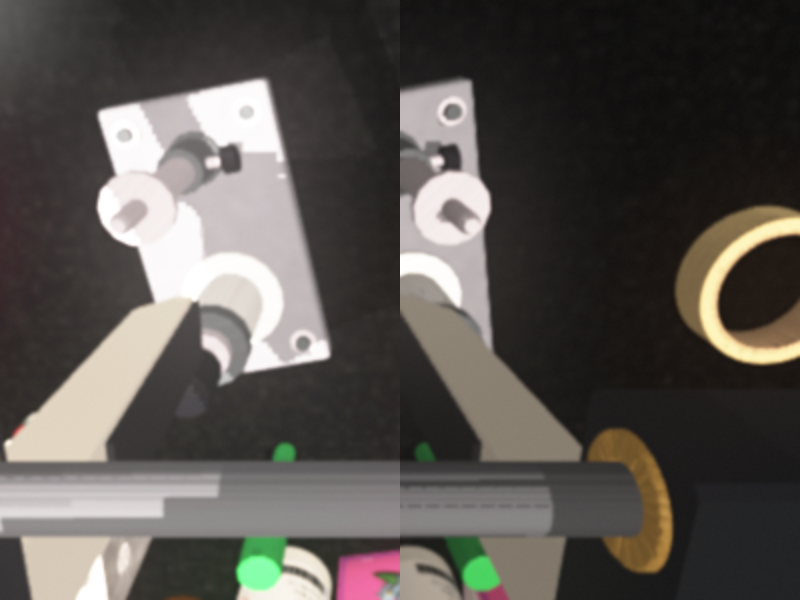

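wB shows the steel gauge at (133,200) (tail up at (125,150)), pink look-alike at (237,221), peg shoulder (446,204), petri dish (293,88). AB shows shoulder and pin at wA (199,204); the rod is partly behind a finger. Measuring now.

```bash
cat > m.py <<'E'
from h import *
np.set_printoptions(precision=4,suppress=True)
C={}
for n,(u,v) in {'A':(199,204),'B':(446,204)}.items():
    f=np.load(f'w{n}.npz'); T=f['T']; W=unproj('wrist',f['d'],T); g=f['p'].min(2)
    w=W[v-25:v+25,u-25:u+25].reshape(-1,3); 
    sel=(w[:,2]>.105)&(w[:,2]<.135); z=np.median(w[sel,2])
    s=w[sel&(abs(w[:,2]-z)<.004)]; (cx,cy),r=cv2.minEnclosingCircle((s[:,:2]*1000).astype(np.float32))
    print(n,'shoulder z',z,len(s),'circle',cx,cy,r,'mean',s.mean(0))
    h,e=np.histogram(w[:,2],bins=np.arange(0,.17,.004)); print([(round(a,3),b) for a,b in zip(e,h) if b>15])
    top=w[w[:,2]>z+.015]; print('pin',len(top),top.mean(0) if len(top) else '',top[:,2].max() if len(top) else '')
    # mask: component of depth-near pixels -> image ellipse
    m=np.zeros((400,640),np.uint8); q=W[...,2]; m[(q>.1)&(q<.16)]=255
    k=np.zeros_like(m);k[v-28:v+28,u-28:u+28]=m[v-28:v+28,u-28:u+28]
    c=max(cv2.findContours(k,0,1)[0],key=cv2.contourArea); C[n]=(cv2.fitEllipse(c),T); print(C[n][0])
f=np.load('wB.npz');T=f['T'];W=unproj('wrist',f['d'],T);p=f['p']
m=np.zeros((400,640),np.uint8);m[130:235,100:165]=(p[130:235,100:165].min(2)>90)*255
cs,h=cv2.findContours(m,2,1); 
for c in cs:
    if cv2.contourArea(c)>20:
        w=np.array([ray('wrist',*q[0],.008,T)[:2]*1000 for q in c]); M=cv2.moments(c)
        print('contour',cv2.contourArea(c),cv2.minEnclosingCircle(w.astype(np.float32)),cv2.minAreaRect(w.astype(np.float32)), ray('wrist',M['m10']/M['m00'],M['m01']/M['m00'],.008,T), ray('wrist',M['m10']/M['m00'],M['m01']/M['m00'],.0,T))
print('gauge depth z',np.median(W[m>0][:,2]),'table',np.median(W[20:60,120:200,2]))
E
python3 m.py
```

```text
A shoulder z 0.12092817312150458 924 circle 509.6903991699219 140.3218536376953 17.48394203186035 mean [0.5083 0.1424 0.1209]
[(np.float64(0.0), np.int64(424)), (np.float64(0.012), np.int64(137)), (np.float64(0.016), np.int64(359)), (np.float64(0.052), np.int64(29)), (np.float64(0.064), np.int64(18)), (np.float64(0.068), np.int64(24)), (np.float64(0.072), np.int64(21)), (np.float64(0.076), np.int64(27)), (np.float64(0.08), np.int64(23)), (np.float64(0.084), np.int64(23)), (np.float64(0.088), np.int64(22)), (np.float64(0.116), np.int64(148)), (np.float64(0.12), np.int64(779)), (np.float64(0.124), np.int64(25)), (np.float64(0.128), np.int64(23)), (np.float64(0.132), np.int64(21)), (np.float64(0.136), np.int64(27)), (np.float64(0.14), np.int64(49)), (np.float64(0.144), np.int64(66))]
pin 153 [0.5027 0.1492 0.1613] 0.42480071864352187
((199.11204528808594, 203.85984802246094), (36.069358825683594, 38.567806243896484), 109.03376007080078)
B shoulder z 0.12089617852529472 919 circle 510.210205078125 140.28602600097656 17.351919174194336 mean [0.5084 0.1388 0.1208]
[(np.float64(0.0), np.int
[... 750 characters left out ...]
oat64(0.144), np.int64(63))]
pin 149 [0.5052 0.1346 0.1544] 0.4248791023310862
((444.90545654296875, 203.43502807617188), (36.0297966003418, 38.76524353027344), 69.02214813232422)
contour 1609.5 ((517.9242553710938, -199.22300720214844), 46.10648727416992) ((520.0685424804688, -193.12728881835938), (49.08817672729492, 90.2533950805664), 72.96240997314453) [ 0.5274 -0.199   0.008 ] [ 0.5295 -0.2034  0.    ]
contour 105.0 ((539.5175170898438, -199.05007934570312), 7.814610958099365) ((539.51513671875, -198.59341430664062), (14.8018217086792, 13.254326820373535), 39.06193923950195) [ 0.5394 -0.1987  0.008 ] [ 0.5417 -0.2031  0.    ]
gauge depth z 0.00809016272655208 table 0.00028432878172429676
```

Shoulder at about (0.510, 0.1403, 0.121); gauge eye at about (0.5395, -0.199), tail close to -x. Moving above the gauge for the close check.

```bash
python3 -m handwheel '[{"xyz":[0.1,-4.6,3.1],"angular":[0,0,0],"fingers":9.3},{"xyz":[0.1,-4.6,3.1],"angular":[0,0,0],"fingers":7},{"xyz":[0.1,-4.6,3.1],"angular":[0,0,0],"fingers":5},{"xyz":[0.1,-4.6,3.1],"angular":[0,0,0],"fingers":4},{"xyz":[0.1,-4.6,3.1],"angular":[0,0,0],"fingers":4},{"xyz":[0,0,0],"angular":[0,0,0],"fingers":4},{"xyz":[0,0,0],"angular":[0,0,0],"fingers":4}]'
python3 look.py C gauge_eye gauge_grip
cat > m2.py <<'E'
from h import *
np.set_printoptions(precision=4,suppress=True)
f=np.load('wC.npz');T=f['T'];W=unproj('wrist',f['d'],T);p=f['p']
x=W[...,0];y=W[...,1];z=W[...,2]
sel=(x>.455)&(x<.58)&(abs(y+.199)<.04)&(abs(z-.008)<.0025)
m=sel.astype(np.uint8)*255
n,l,st,_=cv2.connectedComponentsWithStats(m); i=1+st[1:,4].argmax(); s=W[l==i]
print('n',len(s),'z',np.median(s[:,2]),'x',s[:,0].min(),s[:,0].max())
cs,h=cv2.findContours((l==i).astype(np.uint8),2,1)
for c in cs:
    if cv2.contourArea(c)>40:
        w=np.array([ray('wrist',*q[0],.008,T)[:2]*1000 for q in c]).astype(np.float32); print(cv2.contourArea(c),cv2.minEnclosingCircle(w),cv2.fitEllipse(w))
d=s[s[:,0]>.518]; print('disc circle',cv2.minEnclosingCircle((d[:,:2]*1000).astype(np.float32)))
t=s[(s[:,0]<.51)&(s[:,0]>.475)]; k=np.polyfit(t[:,0],t[:,1],1); print('tail yaw',np.arctan(k[0]),'y at .494',np.polyval(k,.494),'y at .5395',np.polyval(k,.5395))
cv2.imwrite('pics/C.png',cv2.resize(p[60:310,180:460],None,fx=2,fy=2))
E
python3 m2.py
```

```text
time_s: 5.22
tool_pos: [0.4952, -0.1997, 0.1181]
tool_rot: [3.141, 0.0, 3.142]
wrist_force: [-0.6, -0.2, 0.4]
finger_gap: 0.0413
gripper_force: 0.0
[ 0.4952 -0.1997  0.1181] [3.1415 0.0003 3.1415]
gauge_eye [(0.85, [0.5405, -0.1999, 0.0067], [322, 260]), (0.8, [0.5648, -0.0764, 0.0051], [470, 286])]
gauge_grip [(0.91, [0.5371, -0.041, 0.0038], [517, 255]), (0.83, [0.494, -0.2004, 0.0044], [321, 205])]
n 3054 z 0.008188468348243966 x 0.4724411957831913 0.5639275557771157
3200.5 ((517.6746215820312, -199.9244842529297), 45.5462532043457) ((527.182861328125, -199.79908752441406), (43.24062728881836, 88.3477554321289), 90.33464813232422)
291.0 ((539.8429565429688, -199.78599548339844), 8.632473945617676) ((539.5762939453125, -199.84161376953125), (15.98228931427002, 16.578840255737305), 19.975749969482422)
disc circle ((540.2272338867188, -199.8628387451172), 24.021238327026367)
tail yaw 0.005422769089346237 y at .494 -0.19984050125096461 y at .5395 -0.19959376283882976
```

View pics/C.png

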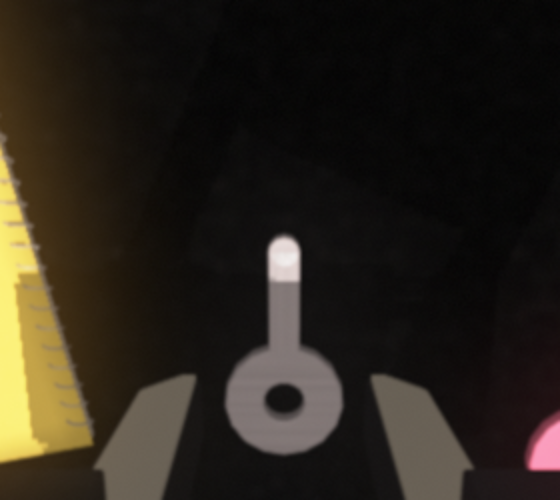

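Picture C shows the steel-grey gauge, eye at (284,400), tail end at (284,240), centred between the fingers. Descend and grip.

```bash
python3 -m handwheel '[{"xyz":[0,0,4.5],"angular":[0,0,0],"fingers":4},{"xyz":[0,0,4.5],"angular":[0,0,0],"fingers":4},{"xyz":[0,0,1.2],"angular":[0,0,0],"fingers":4},{"xyz":[0,0,0],"angular":[0,0,0],"fingers":3},{"xyz":[0,0,0],"angular":[0,0,0],"fingers":0.6},{"xyz":[0,0,0],"angular":[0,0,0],"fingers":0.6},{"xyz":[0,0,0],"angular":[0,0,0],"fingers":0.6},{"xyz":[0,0,0],"angular":[0,0,0],"fingers":0.6}]' 45
```

```text
time_s: 6.38
tool_pos: [0.4954, -0.2001, 0.0165]
tool_rot: [-3.141, 0.001, -3.141]
wrist_force: [-1.2, 1.8, 6.9]
finger_gap: 0.0113
gripper_force: 45.0
```

```bash
python3 -m handwheel '[{"xyz":[0,0,-2],"angular":[0,0,0],"fingers":0.6},{"xyz":[0,0,-5.5],"angular":[0,0,0],"fingers":0.6},{"xyz":[0,0,-5.5],"angular":[0,0,0],"fingers":0.6},{"xyz":[0,0,-5.5],"angular":[0,0,0],"fingers":0.6},{"xyz":[0.4,5.6,0],"angular":[0,0,0],"fingers":0.6},{"xyz":[0.6,5.7,0],"angular":[0,0,0],"fingers":0.6},{"xyz":[0.6,5.7,0],"angular":[0,0,0],"fingers":0.6},{"xyz":[0.6,5.7,0],"angular":[0,0,0],"fingers":0.6},{"xyz":[0.6,5.7,0],"angular":[0,0,0],"fingers":0.6},{"xyz":[0.2,5.6,0],"angular":[0,0,0],"fingers":0.6},{"xyz":[0,0,0],"angular":[0,0,0],"fingers":0.6},{"xyz":[0,0,0],"angular":[0,0,0],"fingers":0.6},{"xyz":[0,0,0],"angular":[0,0,0],"fingers":0.6}]'
python3 look.py D
cat > m3.py <<'E'
from h import *
import sys
np.set_printoptions(precision=4,suppress=True)
f=np.load(f'w{sys.argv[1]}.npz');T=f['T'];W=unproj('wrist',f['d'],T);p=f['p']; t=T[:3,3]
r=W-t; zc=float(sys.argv[2]) # expected gauge top relative to tcp
sel=(r[...,0]>-.03)&(r[...,0]<.08)&(abs(r[...,1])<.03)&(abs(r[...,2]-zc)<.006)
n,l,st,_=cv2.connectedComponentsWithStats(sel.astype(np.uint8)); i=1+st[1:,4].argmax(); s=W[l==i]
A=np.c_[s[:,:2]-t[:2],np.ones(len(s))]; c=np.linalg.lstsq(A,s[:,2],rcond=None)[0]; print('plane slope x,y',c, 'n',len(s),'z med',np.median(s[:,2]))
zt=c@[.045,0,1]; print('top z at eye',zt)
d=s[s[:,0]>t[0]+.028]; print('disc',cv2.minEnclosingCircle((d[:,:2]*1000).astype(np.float32)))
for cc in cv2.findContours((l==i).astype(np.uint8),2,1)[0]:
    if cv2.contourArea(cc)>40:
        w=np.array([ray('wrist',*q[0],zt,T)[:2]*1000 for q in cc]).astype(np.float32); print(cv2.contourArea(cc),cv2.minEnclosingCircle(w))
k=np.polyfit(s[:,0],s[:,1],1);print('yaw',k[0])
cv2.imwrite(f'pics/{sys.argv[1]}.png',cv2.resize(p[60:360,160:480],None,fx=2,fy=2))
E
python3 m3.py D -0.008
```

```text
time_s: 8.0
tool_pos: [0.465, 0.1389, 0.201]
tool_rot: [-3.141, 0.0, 3.14]
wrist_force: [-0.1, -0.2, -2.2]
finger_gap: 0.011
gripper_force: 45.0
[0.465  0.1389 0.201 ] [-3.1415  0.0003  3.1402]
plane slope x,y [-0.0111  0.005   0.1929] n 3070 z med 0.19262474114029962
top z at eye 0.19238601453631454
disc ((497.8273620605469, 138.50669860839844), 7.8946757316589355)
2897.0 ((471.2115783691406, 138.6116180419922), 30.815744400024414)
yaw -0.0020460348775079417
```

View pics/D.png

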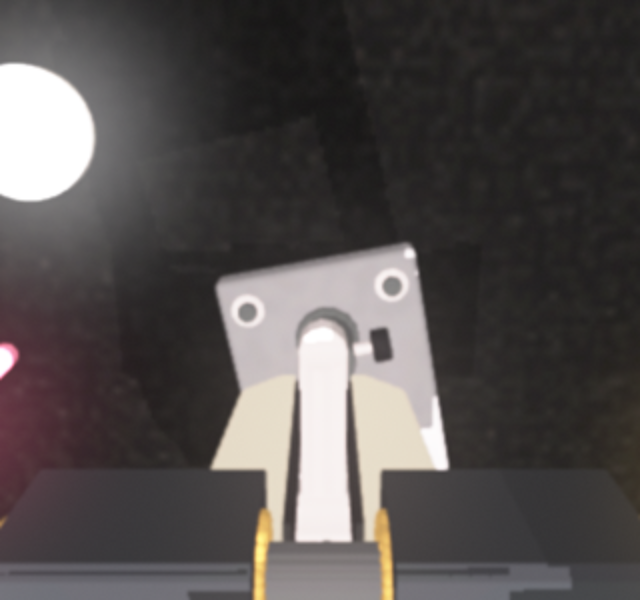

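D shows the gauge's tail gripped straight and level (tail end at (325,335)), disc hidden behind the gripper bar, so I check the eye from the fixed cameras relative to the peg in the first pictures.

```bash
cat > m4.py <<'E'
from h import *
import sys
np.set_printoptions(precision=4,suppress=True)
for n in ['scene','top']:
    d0=np.load(f'{n}0.npy'); W=unproj(n,d0)
    r=W-np.array([.510,.1403,.1209]); s=W[(np.hypot(r[...,0],r[...,1])<.025)&(abs(r[...,2])<.006)]
    print(n,'shoulder',len(s),cv2.minEnclosingCircle((s[:,:2]*1000).astype(np.float32)),np.median(s[:,2]))
    p,d=imaging.capture(n); W=unproj(n,d); cv2.imwrite(f'pics/{n}{sys.argv[1]}.png',p)
    zt=float(sys.argv[2]); r=W-np.array([.5095,.139,zt]); s=W[(np.hypot(r[...,0],r[...,1])<.03)&(abs(r[...,2])<.006)&(r[...,0]>-.012)]
    print(n,'disc',len(s),cv2.minEnclosingCircle((s[:,:2]*1000).astype(np.float32)) if len(s) else '',np.median(s[:,2]), s.max(0),s.min(0))
    M=[(round(q['p'],2),np.round(q['position'],4)) for q in imaging.tip_of(n,'gauge_eye')]; print(M)
E
python3 m4.py D .1925
```

```text
scene shoulder 124 ((510.82525634765625, 140.67257690429688), 18.576021194458008) 0.12069055803893514
scene disc 133 ((514.4568481445312, 130.61741638183594), 20.876211166381836) 0.1918343285781695 [0.5328 0.1479 0.1943] [0.4978 0.1134 0.1865]
[(0.89, array([ 0.5655, -0.0738,  0.0041])), (0.74, array([0.5084, 0.1408, 0.1885]))]
top shoulder 170 ((508.1748962402344, 141.4330596923828), 16.81110191345215) 0.12162704828941878
  return _methods._mean(a, axis=axis, dtype=dtype,
  ret = ret.dtype.type(ret / rcount)
Traceback (most recent call last):
  File "m4.py", line 10, in <module>
    print(n,'disc',len(s),cv2.minEnclosingCircle((s[:,:2]*1000).astype(np.float32)) if len(s) else '',np.median(s[:,2]), s.max(0),s.min(0))
                                                                                                                         ~~~~~^^^
ValueError: zero-size array to reduction operation maximum which has no identity
```

```bash
python3 -m handwheel '[{"xyz":[-0.1,0.2,1.5],"angular":[0,0,0],"fingers":0.6},{"xyz":[0,0,2],"angular":[0,0,0],"fingers":0.6},{"xyz":[0,0,0],"angular":[0,0,0],"fingers":0.6},{"xyz":[0,0,0.5],"angular":[0,0,0],"fingers":0.6},{"xyz":[0,0,0.5],"angular":[0,0,0],"fingers":0.6},{"xyz":[0,0,0.5],"angular":[0,0,0],"fingers":0.6},{"xyz":[0,0,0],"angular":[0,0,0],"fingers":0.6}]'
```

```text
time_s: 9.07
tool_pos: [0.4658, 0.142, 0.1503]
tool_rot: [-3.142, -0.0, -3.141]
wrist_force: [1.0, 1.0, -0.6]
finger_gap: 0.0113
gripper_force: 45.0
```

```bash
python3 -m handwheel '[{"xyz":[0,0,0.5],"angular":[0,0,0],"fingers":0.6},{"xyz":[0,0,0.2],"angular":[0,0,0],"fingers":0.6},{"xyz":[0,0,0],"angular":[0,0,0],"fingers":0.6},{"xyz":[0,0,0],"angular":[0,0,0],"fingers":0.6}]'
python3 - <<'E'
from h import *
p,d=imaging.capture('scene'); cv2.imwrite('pics/sE.png',cv2.resize(p[130:240,210:350],None,fx=5,fy=5,interpolation=2))
E
```

```text
time_s: 9.57
tool_pos: [0.4659, 0.142, 0.1438]
tool_rot: [3.142, 0.0, -3.141]
wrist_force: [-0.8, -0.7, -1.2]
finger_gap: 0.0111
gripper_force: 45.0
```

View pics/sE.png

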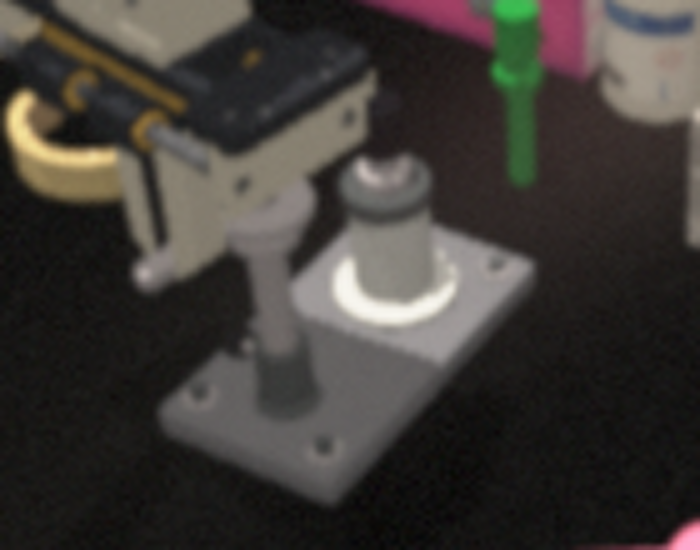

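sE shows the disc just above the shoulder at (270,215) with the pin taken in and no side force. Lower until contact.

```bash
python3 -m handwheel '[{"xyz":[0,0,0.3],"angular":[0,0,0],"fingers":0.6},{"xyz":[0,0,0.2],"angular":[0,0,0],"fingers":0.6},{"xyz":[0,0,0.1],"angular":[0,0,0],"fingers":0.6},{"xyz":[0,0,0],"angular":[0,0,0],"fingers":0.6}]'
```

```text
time_s: 10.12
tool_pos: [0.4658, 0.142, 0.1376]
tool_rot: [-3.142, -0.0, -3.141]
wrist_force: [-0.2, 0.3, -1.4]
finger_gap: 0.0114
gripper_force: 45.0
```

```bash
python3 -m handwheel '[{"xyz":[0,0,0.05],"angular":[0,0,0],"fingers":0.6},{"xyz":[0,0,0],"angular":[0,0,0],"fingers":0.6},{"xyz":[0,0,0.05],"angular":[0,0,0],"fingers":0.6},{"xyz":[0,0,0],"angular":[0,0,0],"fingers":0.6}]'
```

```text
time_s: 10.62
tool_pos: [0.4659, 0.142, 0.1369]
tool_rot: [3.142, 0.0, -3.141]
wrist_force: [-2.9, 0.4, 2.0]
finger_gap: 0.0107
gripper_force: 45.0
```

Contact felt. Releasing and backing off to view the hung gauge and the knob.

```bash
python3 -m handwheel '[{"xyz":[0,0,0],"angular":[0,0,0],"fingers":2},{"xyz":[0,0,0],"angular":[0,0,0],"fingers":3.5},{"xyz":[0,0,0],"angular":[0,0,0],"fingers":4},{"xyz":[0,0,0],"angular":[0,0,0],"fingers":4},{"xyz":[0,0,-2],"angular":[0,0,0],"fingers":4},{"xyz":[0,0,-5.5],"angular":[0,0,0],"fingers":4},{"xyz":[0,0,-5.5],"angular":[0,0,0],"fingers":4},{"xyz":[-3.1,3.9,0],"angular":[0,0,0],"fingers":4},{"xyz":[-3.1,3.9,0],"angular":[0,0,0],"fingers":4},{"xyz":[-3.1,3.9,0],"angular":[0,0,0],"fingers":4},{"xyz":[0,0,0],"angular":[0,0,0],"fingers":4},{"xyz":[0,0,0],"angular":[0,0,0],"fingers":4}]'
python3 look.py F peg rod_knob rod_collar gauge_eye
cat > m5.py <<'E'
from h import *
np.set_printoptions(precision=4,suppress=True)
def circ(s): return cv2.minEnclosingCircle((s[:,:2]*1000).astype(np.float32)) if len(s) else None
def rep(n,W):
    r=W-np.array([.510,.1405,.129])
    s=W[(np.hypot(r[...,0],r[...,1])<.03)&(abs(r[...,2])<.006)]
    A=np.c_[s[:,:2]-[.51,.1405],np.ones(len(s))]; c=np.linalg.lstsq(A,s[:,2],rcond=None)[0]
    print(n,'disc',len(s),circ(s),'plane',c)
    r=W-np.array([.598,.158,.131]); s=W[(np.hypot(r[...,0],r[...,1])<.025)&(abs(r[...,2])<.006)]
    z=np.median(s[:,2]) if len(s) else 0; s=s[abs(s[:,2]-z)<.002]; print(n,'knob top',len(s),z,circ(s), s.mean(0) if len(s) else '')
    s=W[(np.hypot(r[...,0],r[...,1])<.025)&(abs(W[...,2]-.093)<.0015)]; print(n,'collar top',len(s),circ(s))
f=np.load('wF.npz'); rep('wF',unproj('wrist',f['d'],f['T']))
for n in ['scene','top']:
    rep(n+'0',unproj(n,np.load(n+'0.npy'))); p,d=imaging.capture(n); rep(n,unproj(n,d))
cv2.imwrite('pics/F.png',f['p'])
E
python3 m5.py
```

```text
time_s: 12.12
tool_pos: [0.5587, 0.2588, 0.2675]
tool_rot: [-3.142, 0.0, -3.141]
wrist_force: [-0.0, 0.2, 0.3]
finger_gap: 0.0401
gripper_force: 0.0
[0.5587 0.2588 0.2675] [-3.1415  0.0003 -3.1412]
peg [(0.93, [0.5074, 0.1415, 0.1243], [178, 135])]
rod_knob []
rod_collar [(0.8, [0.596, 0.157, 0.0882], [218, 223])]
gauge_eye [(0.86, [0.565, -0.076, 0.0038], [39, 174]), (0.55, [0.5144, 0.1395, 0.1277], [175, 144])]
wF disc 2675 ((507.4855651855469, 141.34548950195312), 27.405210494995117) plane [ 0.0017 -0.0153  0.1287]
wF knob top 532 0.13099317580756253 ((597.9044189453125, 157.4043426513672), 11.93815803527832) [0.5975 0.1578 0.1311]
wF collar top 171 ((597.454345703125, 157.8352813720703), 12.616995811462402)
scene0 disc 22 ((503.7978820800781, 137.84591674804688), 9.241887092590332) plane [0.2844 0.0652 0.1288]
scene0 knob top 52 0.13057304472221654 ((597.9951171875, 157.71873474121094), 13.07529067993164) [0.5971 0.1556 0.1309]
scene0 collar top 30 ((596.996337890625, 157.11585998535156), 13.425464630126953)
scene disc 254 ((507.4916076660156, 143.01577758789062), 27.424570083618164) plane [0.0116 0.0399 0.1286]
scene knob top 52 0.13073608357316724 ((598.7467041015625, 156.8513946533203), 13.3169527053833) [0.5975 0.1556 0.1308]
scene collar top 35 ((597.6045532226562, 156.39501953125), 12.951460838317871)
top0 disc 21 ((506.00341796875, 142.39048767089844), 15.942710876464844) plane [ 0.0318 -0.0327  0.1249]
top0 knob top 79 0.13137181755913319 ((597.2791748046875, 157.8397674560547), 11.530877113342285) [0.5966 0.1582 0.1315]
top0 collar top 10 ((594.324951171875, 155.78099060058594), 11.371198654174805)
top disc 361 ((507.07080078125, 142.74830627441406), 25.84906005859375) plane [ 0.0126 -0.0115  0.1293]
top knob top 75 0.13176073362303686 ((596.728759765625, 158.0806884765625), 11.611413955688477) [0.5971 0.1582 0.1318]
top collar top 12 ((596.4794921875, 156.86239624023438), 12.080107688903809)
```

View pics/wF.png

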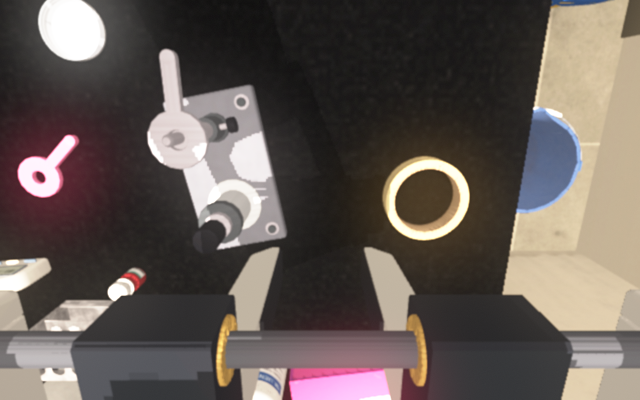

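wF shows the gauge hung flat on the shoulder at (175,138), tail clear of the barrel, and the black knob at (212,237). Planned lift: 36 mm. Approach the knob.

```bash
python3 -m handwheel '[{"xyz":[-2,-5,0],"angular":[0,0,0],"fingers":5},{"xyz":[-1.9,-5.1,0],"angular":[0,0,0],"fingers":5},{"xyz":[0,0,5],"angular":[0,0,0],"fingers":5},{"xyz":[0,0,4.5],"angular":[0,0,0],"fingers":5},{"xyz":[0,0,0],"angular":[0,0,0],"fingers":5},{"xyz":[0,0,0],"angular":[0,0,0],"fingers":5}]'
```

```text
time_s: 13.22
tool_pos: [0.5984, 0.1582, 0.1739]
tool_rot: [3.141, 0.002, -3.141]
wrist_force: [-0.3, 0.5, 0.9]
finger_gap: 0.0501
gripper_force: 0.0
```

```bash
python3 -m handwheel '[{"xyz":[0.1,-0.05,3],"angular":[0,0,0],"fingers":5},{"xyz":[0,0,2],"angular":[0,0,0],"fingers":5},{"xyz":[0,0,0.9],"angular":[0,0,0],"fingers":5},{"xyz":[0,0,0],"angular":[0,0,0],"fingers":4},{"xyz":[0,0,0],"angular":[0,0,0],"fingers":3},{"xyz":[0,0,0],"angular":[0,0,0],"fingers":2},{"xyz":[0,0,0],"angular":[0,0,0],"fingers":1.5},{"xyz":[0,0,0],"angular":[0,0,0],"fingers":1.5}]' 30
```

```text
time_s: 14.22
tool_pos: [0.5972, 0.1576, 0.1134]
tool_rot: [3.141, 0.001, -3.141]
wrist_force: [-0.0, 0.5, 6.2]
finger_gap: 0.0232
gripper_force: 30.0
```

```bash
python3 -m handwheel '[{"xyz":[0,0,-0.5],"angular":[0,0,0],"fingers":1.5},{"xyz":[0,0,-0.8],"angular":[0,0,0],"fingers":1.5},{"xyz":[0,0,-0.8],"angular":[0,0,0],"fingers":1.5},{"xyz":[0,0,-0.8],"angular":[0,0,0],"fingers":1.5},{"xyz":[0,0,-0.4],"angular":[0,0,0],"fingers":1.5},{"xyz":[0,0,-0.3],"angular":[0,0,0],"fingers":1.5},{"xyz":[0,0,0],"angular":[0,0,0],"fingers":1.5},{"xyz":[0,0,0],"angular":[0,0,0],"fingers":1.5}]'
cat > m6.py <<'E'
from h import *
import sys
np.set_printoptions(precision=4,suppress=True)
print(ctrl.get_state()['tool_pos'],ctrl.get_state()['wrist_force'])
for n in ['wrist','scene']:
    T=toolT(); p,d=imaging.capture(n); W=unproj(n,d,T); cv2.imwrite(f'pics/{n}{sys.argv[1]}.png',p)
    r=W-np.array([.510,.1405,.129]); s=W[(np.hypot(r[...,0],r[...,1])<.024)&(abs(r[...,2])<.006)]; print(n,'gauge top',len(s),np.median(s[:,2]) if len(s) else '')
    r=W-np.array([.5976,.1576,.129]); q=np.hypot(r[...,0],r[...,1])
    s=W[(q<.016)&(q>.006)&(abs(r[...,2])<.012)]; h,e=np.histogram(s[:,2],np.arange(.116,.142,.001)); print('collar',len(s),[(round(a,3),int(b)) for a,b in zip(e,h) if b]) 
    r=W-np.array([.5976,.1576,.085]); q=np.hypot(r[...,0],r[...,1])
    s=W[(q<.023)&(abs(r[...,2])<.003)]; print('ring z',np.median(s[:,2]) if len(s) else '')
    for t in ['rod_collar','gauge_eye']: print(t,[(round(k['p'],2),np.round(k['position'],4)) for k in imaging.tip_of(n,t)])
a=cv2.imread(f'pics/scene{sys.argv[1]}.png'); cv2.imwrite(f'pics/fin{sys.argv[1]}.png',cv2.resize(a[110:240,210:360],None,fx=4,fy=4,interpolation=2))
E
python3 m6.py G
```

```text
time_s: 15.22
tool_pos: [0.5968, 0.1575, 0.1484]
tool_rot: [-3.142, -0.0, -3.141]
wrist_force: [0.9, -0.4, -2.6]
finger_gap: 0.0233
gripper_force: 30.0
[0.5968 0.1575 0.1484] [ 0.8953 -0.3715 -2.5826]
wrist gauge top 7655 0.12878590582293123
collar 836 [(np.float64(0.119), 2), (np.float64(0.12), 11), (np.float64(0.121), 22), (np.float64(0.122), 32), (np.float64(0.123), 34), (np.float64(0.124), 29), (np.float64(0.125), 26), (np.float64(0.126), 51), (np.float64(0.127), 215), (np.float64(0.128), 255), (np.float64(0.129), 52), (np.float64(0.134), 3), (np.float64(0.135), 6), (np.float64(0.136), 11), (np.float64(0.137), 9), (np.float64(0.138), 16), (np.float64(0.139), 28), (np.float64(0.14), 34)]
ring z 0.0851071453893814
rod_collar [(0.89, array([0.7179, 0.1834, 0.0678])), (0.57, array([0.5958, 0.1594, 0.1234])), (0.26, array([0.5983, 0.159 , 0.1495]))]
gauge_eye [(0.93, array([0.5123, 0.1396, 0.1285])), (0.68, array([ 0.5653, -0.0755,  0.0049]))]
scene gauge top 239 0.12865477501539002
collar 56 [(np.float64(0.12), 1), (np.float64(0.121), 4), (np.float64(0.122), 1), (np.float64(0.123), 4), (np.float64(0.124), 4), (np.float64(0.125), 5), (np.float64(0.126), 5), (np.float64(0.127), 9), (np.float64(0.128), 6), (np.float64(0.129), 7), (np.float64(0.13), 2), (np.float64(0.134), 1), (np.float64(0.136), 1), (np.float64(0.137), 2), (np.float64(0.139), 3), (np.float64(0.14), 1)]
ring z 0.08499659315119801
rod_collar [(0.59, array([0.5982, 0.1571, 0.1183])), (0.49, array([0.7188, 0.1867, 0.0709]))]
gauge_eye [(0.76, array([0.5126, 0.1442, 0.1281])), (0.72, array([ 0.5707, -0.0737,  0.0018]))]
```

View pics/finG.png

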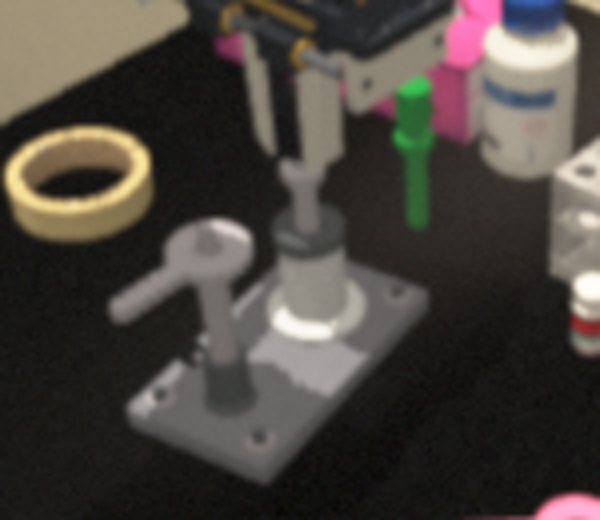

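finG shows the rod drawn out, collar at (300,178) about level with the hung gauge at (210,250). The collar top is ~0.128, the gauge top 0.1288: raise 0.8 mm.

```bash
python3 -m handwheel '[{"xyz":[0,0,-0.08],"angular":[0,0,0],"fingers":1.5},{"xyz":[0,0,0],"angular":[0,0,0],"fingers":1.5},{"xyz":[0,0,0],"angular":[0,0,0],"fingers":1.5},{"xyz":[0,0,0],"angular":[0,0,0],"fingers":1.5}]'; python3 m6.py H
```

```text
time_s: 16.02
tool_pos: [0.5969, 0.1575, 0.1494]
tool_rot: [-3.142, 0.0, -3.141]
wrist_force: [0.5, -0.1, -2.0]
finger_gap: 0.0236
gripper_force: 30.0
[0.5969 0.1575 0.1494] [ 0.4878 -0.1286 -1.9826]
wrist gauge top 7571 0.12877501515942982
collar 793 [(np.float64(0.121), 10), (np.float64(0.122), 27), (np.float64(0.123), 26), (np.float64(0.124), 26), (np.float64(0.125), 30), (np.float64(0.126), 35), (np.float64(0.127), 48), (np.float64(0.128), 196), (np.float64(0.129), 281), (np.float64(0.13), 47), (np.float64(0.131), 1), (np.float64(0.135), 3), (np.float64(0.136), 6), (np.float64(0.137), 6), (np.float64(0.138), 13), (np.float64(0.139), 17), (np.float64(0.14), 21)]
ring z 0.08514416836606398
rod_collar [(0.78, array([0.7181, 0.182 , 0.068 ])), (0.68, array([0.5999, 0.1506, 0.059 ])), (0.64, array([0.5952, 0.1542, 0.1271]))]
gauge_eye [(0.95, array([0.5102, 0.1414, 0.1274])), (0.69, array([ 0.5651, -0.0775,  0.0075])), (0.25, array([ 0.5508,  0.1511, -0.0005]))]
scene gauge top 231 0.1286088401386143
collar 59 [(np.float64(0.117), 1), (np.float64(0.12), 1), (np.float64(0.122), 3), (np.float64(0.123), 4), (np.float64(0.124), 2), (np.float64(0.125), 4), (np.float64(0.126), 7), (np.float64(0.127), 2), (np.float64(0.128), 11), (np.float64(0.129), 9), (np.float64(0.13), 5), (np.float64(0.135), 1), (np.float64(0.136), 1), (np.float64(0.137), 1), (np.float64(0.139), 2), (np.float64(0.14), 5)]
ring z 0.08522151799415478
rod_collar [(0.66, array([0.5976, 0.1589, 0.1243])), (0.65, array([0.7191, 0.1869, 0.0703]))]
gauge_eye [(0.65, array([ 0.5679, -0.0737,  0.0046])), (0.6, array([0.5129, 0.1463, 0.1256])), (0.2, array([ 0.5561,  0.1517, -0.0016]))]
```

Collar top is at 0.129 and the gauge top at 0.1288, so they are level and side force is negligible. Handing in.

```bash
python3 -c "
from plant import ctrl; print(ctrl.sign_off())"
```

```text
the job is handed in; nothing more can be done
None
```

The job is handed in: the steel gauge hangs flat on the peg's shoulder, released, and the gripper alone holds the rod with its collar level with the gauge to within about half a millimetre; I never touched the dish, vial or timer.

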